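Close up the espresso station

TASK

Close up the espresso station for the break using only your fingertips: push the knock-out drawer (the open drawer with the thick rubber bar across it) fully home, and fold the lid of the steel bean bin down until it is fully shut. Push gently: do not slam either of them or press hard once it is shut; never pick up or shift the bin. Leave the open spoon drawer as it stands, and do not disturb the cups, jug and other things around, then take the hand away from everything.

Things in the scene. Friction and masses are not known exactly. Their poses are not given: they have to be found in the camera images.
- knock_front (a point): Centre of the outer (robot-facing) face of the knock-out drawer's flat, handle-less steel front panel: 180 mm wide, 12 thick, from 3 to 81 mm above the table; this point is 42 mm up and moves with the drawer. x axis: horizontal, into the stand, the way the drawer closes; y along the width; z up. A rubber bar 22 mm thick crosses the tray 45 mm behind this face.
- knock_unit: The fixed black stand that holds the knock-out drawer: 250 mm deep (x, away from the robot) with the drawer home, 180 wide (y), 86 high; origin at the centre of its underside. When home, the drawer's outer face lies 125 mm before the origin. A tamper stands on its roof, 70 mm or more back from the front. The two stands are alike outside; either may be on the left.
- knock_drawer (a joint): How far the knock-out drawer is pulled out, m: 0 = fully home, panel against the stand; starts 0.06 to 0.10; stop at 0.16. Slides with about 2 N of friction and stays where it is left; shut, it meets a hard stop.
- spoon_front (a point): The same point on the spoon drawer (same size and same kind of stand; spoons and a lengthwise divider inside, no bar; two cups on its roof). To be left alone.
- spoon_drawer (a joint): How far the spoon drawer is pulled out, m (0 = home; starts 0.06 to 0.10). Must stay as it is.
- bean_bin: Open-topped steel bin, 170 mm (its x) x 150 mm (its y) x 100 mm high, 1.6 kg, standing loose on the table; origin at the centre of its underside, x axis points to the side with the hinge, away from the robot (turned by up to 0.35 rad), z up.
- bin_lid (a joint): Angle of the bin's lid, rad: 0 = flat and shut on the rim; pi/2 = upright; starts 1.2 to 1.7; stop at 1.9. Stiff hinge (0.26 N m friction): the lid stays where it is left and must be pushed all the way down, to a hard stop.
- lid_hinge (a point): Middle of the lid's hinge line, on the bin's far (+x) upper rim, 100 mm above the table; the line runs along the bin's y axis. From here the lid is 170 mm long (to the bin's -x side when shut), 150 wide, 6 thick (upward when shut), flat outside; a black tab 60 mm wide carries on 20 mm beyond its free edge.
- lid_mid (a point): Centre of the lid's outer face (the face that is on top when shut), 85 mm from the hinge line. Its z axis is the outward normal of that face; its x axis points from the free edge to the hinge; y along the hinge. Moves with the lid.
- jug: Bystander: steel milk jug, 76 mm across, 95 mm high with a side handle, standing in front of the gap between the two drawer stands. Origin at centre of underside, as for all the following.
- carton: Bystander: milk carton, 70 x 70 mm, 205 mm high, to the right of the bin.
- tamper: Bystander: tamper, 56 mm across, 90 mm high, on the roof of the knock-out drawer's stand.
- cup0: Bystander: white cup, 68 mm across, 58 mm high, on the roof of the spoon drawer's stand.
- cup1: Bystander: the other white cup there, the same size.
- demitasse: Bystander: black cup on its saucer, 132 mm across, 60 mm high, at the left.
- portafilter: Bystander: portafilter, 66 mm basket, 150 mm handle, lying on a flat scale behind the bin, top about 60 mm above the table.
Mind the look-alikes: they are no part of the job. What is shaped like the bean_bin but red or white is not meant.

How it is judged (in metres and radians):
At the end, for the whole second after the job is handed in: The knock-out drawer is within 5 mm of fully home and the bin's lid within 0.04 rad of shut; the spoon drawer is within 10 mm of where it stood, the bin within 30 mm and at rest, and every bystander within 25 mm of where it stood (value of joint knock_drawer below 0.005 m and value of joint bin_lid below 0.04 rad and distance of spoon_front from where it was at the start of the episode below 0.01 m and distance of bean_bin from where it was at the start of the episode below 0.03 m and linear speed of bean_bin below 0.02 m/s and distance of each of jug, carton, tamper, cup0, cup1, demitasse, portafilter from where it was at the start of the episode below 0.025 m); the robot touches nothing.
It fails at once if the fingers press on the knock-out drawer or its stand, or on the bin or its lid, with more than 60 N (contact force between the fingers and knock_unit above 60 N or contact force between the fingers and bean_bin above 60 N).
It fails at once if the drawer or the lid is slammed (drawer closing faster than 0.5 m/s, lid faster than 4 rad/s) (velocity of joint knock_drawer below -0.5 m/s or velocity of joint bin_lid below -4 rad/s).
It fails at once if the bin is lifted by 12 mm, tipped by 0.15 rad or shifted by more than 30 mm (height (world z) of bean_bin above 0.012 m or angle between bean_bin's own z axis and vertical above 0.15 rad or distance of bean_bin from where it was at the start of the episode above 0.03 m).
It fails at once if the spoon drawer is moved by more than 10 mm (distance of spoon_front from where it was at the start of the episode above 0.01 m).
It fails at once if a bystander is lifted, carried or knocked more than 25 mm from its place, or toppled (distance of any of jug, carton, tamper, cup0, cup1, demitasse, portafilter from where it was at the start of the episode above 0.025 m or angle between any of jug, carton, tamper, cup0, cup1, demitasse, portafilter's own z axis and vertical above 0.5 rad).
It also fails if it takes over 61 s, if anything falls off the work surface, if the arm or the gripper's body presses on something with over 40 N, if the wrist force passes 120 N, or if a joint passes its speed limit or range.

ROBOT

A 6-joint arm with a two-finger parallel gripper is mounted at the origin on the work surface. World frame = base frame: x ahead of the robot, y to its left, z up, the work surface at z = 0. Lengths are in m, angles in degrees, forces in N, time in s.
With the tool pointing down it reaches from about 0.35 to 0.875 m from the base axis. Payload 15.5 kg.
Tool frame: the origin (TCP) lies at the very end of the fingers, on their centre line; the grasp point (between the pads) lies 19 mm behind it; z points along the fingers, y is the direction in which the jaws open and shut (so a half turn about z gives the same grasp; the last joint's range is limited). The gripper opens to 85 mm and grips with 20 to 120 N. Pads are 22 mm wide; open, the fingers measure 114 mm over their backs; the gripper's body (76 mm by 85 mm) begins 54 mm behind the grasp point. The pads swing forward as they close: fully open they stand 13 mm farther back than shut.
Start: joints at [69.872, 28.281, 77.091, -0, 74.628, -5.472], TCP at [0.158, 0.605, 0.231] pointing down, gripper open.
Joint ranges: [-166.48, 166.48], [-47.26, 123.95], [12.59, 153.08], [-70.14, 250.14], [6.76, 159.57], [-176.63, 176.63]. Speed limits (degrees/s): [108.29, 108.29, 147.25, 172.46, 172.46, 172.46].

INTERFACE

Orientations are given as [roll, pitch, yaw] about the fixed x, y, z axes, in that order (R = Rz(yaw) Ry(pitch) Rx(roll)).
In Python, from rig import ctrl gives the robot as it stands.
- The arm moves only by the shell command python3 -m pendant 'ROWS'. ROWS is JSON, a list of rows, each a list of 7 numbers: the opening in per cent of the stroke, from 0 (shut) to 100 (fully open), then the shift along the tool's x, y, z in units of 40 mm (1.0 is 40 mm), then the turn, a rotation vector about the tool's x, y, z in units of 6 degrees (1.0 is 6 degrees). In form: [[jaw, x, y, z, wx, wy, wz], ...]. A call has 1 to 20 rows; each row is the pose to reach, as a shift and turn from the pose commanded when the call began, along the tool's axes at that moment; what a row does not reach only later rows make up. A row lasts 1/10 s, in which the tool goes at most 50 mm and 8.59 degrees, less where a joint would pass 70% of its speed; a pose out of reach is approached as far as the arm can. A call with a gripper value outside its range is refused whole. The fingers move at their own pace and stop on an object; the grip force is fixed at half the most. Time passes only in rows, so rows that repeat a pose let the fingers close. It gives the time, the measured TCP pose, the force and the opening at its end, in the units of the state.
- ctrl.sense(): the state, without advancing time (a new reading comes with each control period).
- ctrl.capture(name): name is "side" or "top"; returns a dict with "frame" (384x512x3 uint8, red, green, blue), "range_z" (384x512 float32, m along the optical axis (not along the pixel's ray), 0 where there is no reading), "fx", "fy", "cx", "cy" (pixels), "k1" (the pictures are not rectified: a ray, as slopes to the right and down, at radius r is drawn at 1 + k1 r^2 times it, then the intrinsics apply), "T" (4x4, takes a point from camera to world coordinates). Camera axes: x right, y down, z forward; pixel columns grow to the right and rows downward; lengths in m; the calibration is good to about 2 mm. A picture is of the moment at which its call begins.
- ctrl.finish_job(): hands the job in, once; it reports no verdict.
The state is a dict: "time_s": time; "joints": joint angles; "joint_vel": joint speeds; "joint_torque": joint torques, N m; "eef_pos": TCP position; "ee_rot": TCP orientation; "contact_force": force on the tool from outside, world axes, zero at the start; "torque": the same for the moment, N m; "finger_gap": finger opening in m.
Only numpy, scipy, OpenCV 4.12 (cv2) and the standard library are available. Lean on these libraries where they do the work, as an engineer would, in place of code of your own. Each camera call takes 0.05 s, during which the arm holds its last target.

## Working session

There is one attempt and no reset: what is moved stays moved. The work goes in short steps, Python scripts to look and compute and a shell command to move; the robot and the scene stay as the last step left them, time stands still between calls to the robot, and variables do not carry over. Pictures are saved under pics/ and viewed, and the job is handed in when it is done.

```bash
mkdir -p pics; ls
cat > h.py <<'E'
import numpy as np, cv2, pickle
from rig import ctrl
def cap(name, fn):
    c=ctrl.capture(name); pickle.dump(c,open(fn+'.pkl','wb')); cv2.imwrite('pics/'+fn+'.png',c['frame'][:,:,::-1]); return c
def load(fn): return pickle.load(open(fn+'.pkl','rb'))
def pts(c):
    h,w=c['range_z'].shape
    u,v=np.meshgrid(np.arange(w),np.arange(h))
    K=np.array([[c['fx'],0,c['cx']],[0,c['fy'],c['cy']],[0,0,1.]])
    xd=(u-c['cx'])/c['fx'];yd=(v-c['cy'])/c['fy'];x,y=xd.copy(),yd.copy()
    for _ in range(15):
        s=1+c['k1']*(x*x+y*y); x=xd/s;y=yd/s
    z=c['range_z']; P=np.stack([x*z,y*z,z],-1)@c['T'][:3,:3].T+c['T'][:3,3]
    P[z==0]=np.nan
    return P
E
python3 - <<'E'
from h import *
for n in('side','top'):
    c=cap(n,n+'0'); print(n,c['fx'],c['k1'],c['T'].round(3).tolist())
print(ctrl.sense())
E
```

```text
pics
side 461.4616584946426 -0.13975610630743956 [[0.969, -0.183, 0.164, 0.179], [-0.245, -0.743, 0.623, -1.135], [0.008, -0.644, -0.765, 1.506], [0.0, 0.0, 0.0, 1.0]]
top 392.7759633100797 0.014902842838470362 [[-0.022, -0.988, 0.153, 0.27], [-1.0, 0.024, 0.011, -0.012], [-0.014, -0.152, -0.988, 1.549], [0.0, 0.0, 0.0, 1.0]]
{'time_s': 0.1, 'joints': array([ 6.98706695e+01,  2.83109149e+01,  7.71224368e+01,  1.28453593e-04,
        7.46286217e+01, -5.47109794e+00]), 'joint_vel': array([-0.06462349, -0.06186092, -0.19285526,  0.07011091,  0.00339812,
       -0.00283692]), 'joint_torque': array([ 8.15540134e-04, -8.83589244e+01, -3.84566903e+01, -2.88568708e-05,
        5.03590505e-03,  4.82856728e-05]), 'eef_pos': array([0.15803896, 0.60436494, 0.23077109]), 'ee_rot': array([-1.79938321e+02, -6.03202599e-03,  1.65341730e+02]), 'contact_force': array([-0.63008648, -0.43580936,  0.72829925]), 'torque': array([ 0.04159468,  0.01916769, -0.0050147 ]), 'finger_gap': 0.08541032597000134}
```

View pics/side0.png

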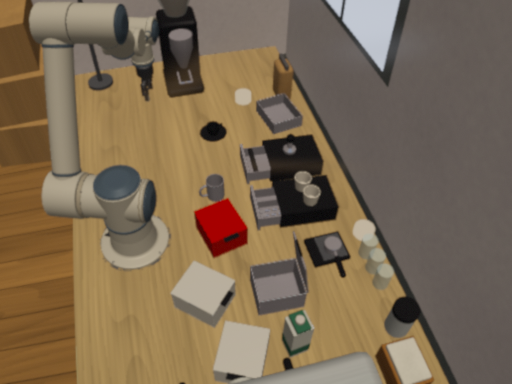

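View pics/top0.png

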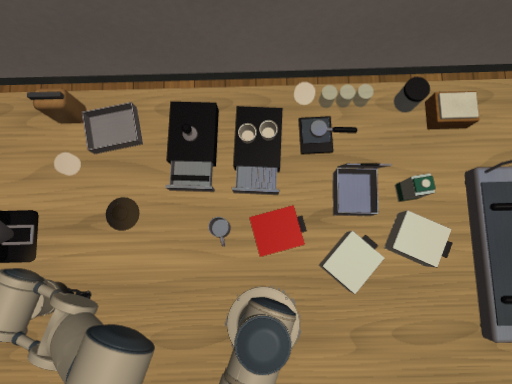

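The candidates in the top view:
- **Drawers:** the left stand (192,130) has the tamper on its roof and a bar in its drawer (192,175), so it is the knock-out drawer. The right stand (258,138) has two cups and a drawer with spoons (256,180), so it is the spoon drawer.
- **Bins:** the grey steel one at (356,190), with its lid upright at (365,165), is meant. The red one (277,231) and the white ones (353,262) and (420,238) are look-alikes, and the open tray (112,127) is not a bin with a lid.

I'll confirm both in enlarged crops.

Run:
```python
from h import *
t=load('top0')['frame'][:,:,::-1]; s=load('side0')['frame'][:,:,::-1]
a=cv2.resize(t[90:260,150:290],None,fx=2.8,fy=2.8,interpolation=3)
b=cv2.resize(t[140:250,310:440],None,fx=3,fy=3,interpolation=3)
cv2.imwrite('pics/cA.png',a);cv2.imwrite('pics/cB.png',b)
cv2.imwrite('pics/cC.png',cv2.resize(s[130:360,190:370],None,fx=2.6,fy=2.6,interpolation=3))
T=load('top0');P=pts(T)
for v in range(170,194,2): print(v,[P[v,u].round(3).tolist() for u in (172,190,210)])
print()
for v in range(156,220,4): print(v,[P[v,u].round(3).tolist() for u in (342,356,372)])
```

```text
170 [[0.593, 0.344, 0.035], [0.596, 0.277, 0.013], [0.582, 0.189, 0.071]]
172 [[0.585, 0.343, 0.038], [0.588, 0.277, 0.013], [0.575, 0.19, 0.065]]
174 [[0.577, 0.343, 0.037], [0.582, 0.279, 0.003], [0.571, 0.193, 0.046]]
176 [[0.564, 0.338, 0.061], [0.562, 0.268, 0.062], [0.562, 0.192, 0.052]]
178 [[0.556, 0.337, 0.063], [0.553, 0.267, 0.065], [0.554, 0.192, 0.052]]
180 [[0.549, 0.339, 0.055], [0.547, 0.269, 0.058], [0.547, 0.192, 0.049]]
182 [[0.546, 0.345, 0.028], [0.547, 0.277, 0.013], [0.539, 0.192, 0.05]]
184 [[0.539, 0.346, 0.026], [0.54, 0.277, 0.011], [0.531, 0.193, 0.048]]
186 [[0.522, 0.333, 0.079], [0.518, 0.263, 0.088], [0.517, 0.188, 0.084]]
188 [[0.514, 0.333, 0.077], [0.512, 0.264, 0.083], [0.51, 0.189, 0.079]]
190 [[0.516, 0.347, 0.018], [0.512, 0.273, 0.031], [0.508, 0.193, 0.048]]
192 [[0.511, 0.351, -0.0], [0.509, 0.279, 0.001], [0.506, 0.199, 0.005]]

156 [[0.64, -0.333, 0.004], [0.64, -0.391, -0.005], [0.637, -0.453, 0.002]]
160 [[0.626, -0.334, -0.006], [0.622, -0.388, 0.005], [0.622, -0.454, -0.004]]
164 [[0.607, -0.331, 0.004], [0.547, -0.322, 0.273], [0.541, 
[... 310 characters left out ...]
433, 0.051]]
184 [[0.525, -0.326, 0.008], [0.524, -0.381, 0.008], [0.515, -0.432, 0.051]]
188 [[0.509, -0.325, 0.009], [0.508, -0.381, 0.003], [0.5, -0.432, 0.048]]
192 [[0.494, -0.326, -0.001], [0.493, -0.381, -0.0], [0.485, -0.431, 0.046]]
196 [[0.478, -0.325, 0.001], [0.476, -0.379, 0.004], [0.47, -0.432, 0.041]]
200 [[0.462, -0.325, -0.002], [0.46, -0.378, 0.006], [0.454, -0.431, 0.041]]
204 [[0.446, -0.323, 0.0], [0.444, -0.377, 0.007], [0.439, -0.43, 0.041]]
208 [[0.43, -0.321, 0.006], [0.429, -0.378, -0.002], [0.424, -0.43, 0.038]]
212 [[0.406, -0.302, 0.098], [0.413, -0.375, 0.005], [0.408, -0.428, 0.04]]
216 [[0.399, -0.321, -0.001], [0.398, -0.376, -0.001], [0.396, -0.438, -0.001]]
```

View pics/cA.png

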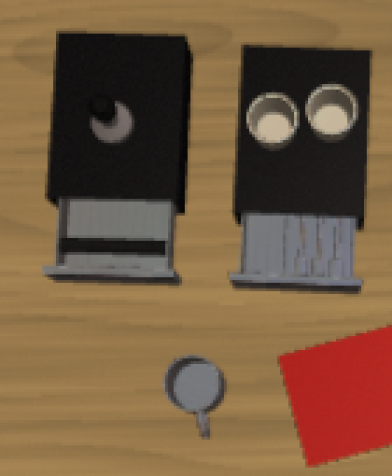

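View pics/cB.png

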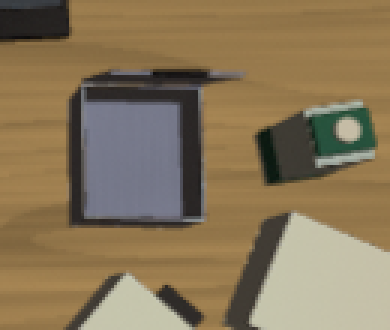

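View pics/cC.png

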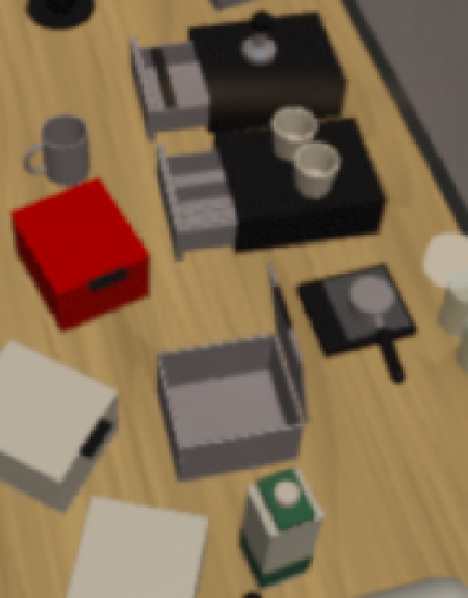

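Run:
```python
from h import *
PT=pts(load('top0')).reshape(-1,3);PS=pts(load('side0')).reshape(-1,3)
def box(P,lo,hi):
    return P[np.all((P>lo)&(P<hi),1)]
for n,P in(('T',PT),('S',PS)):
    # table
    q=box(P,[.3,-.6,-.05],[.8,.4,.02]);print(n,'table',np.median(q[:,2]))
    q=box(P,[.5,-.5,.13],[.65,-.2,.4]);print('lid',len(q),q.min(0),q.max(0))
    if len(q)>20:
        c=q.mean(0);U,S,V=np.linalg.svd(q-c);print(c.round(4),V.round(3).tolist(),S)
    q=box(P,[.38,-.48,.085],[.6,-.26,.11]);print('rim',len(q),cv2.minAreaRect(q[:,:2].astype(np.float32)))
    q=box(P,[.48,.15,.02],[.53,.38,.1]);print('front',len(q),np.percentile(q,[3,50,97],axis=0).round(3).tolist())
    for k in np.arange(.18,.37,.02):
        r=q[abs(q[:,1]-k)<.01]; 
        if len(r):print(k.round(2),np.percentile(r[:,0],[5,50,95]).round(4),len(r))
    q=box(P,[.6,.15,.075],[.95,.38,.1]);print('roofL',len(q),cv2.minAreaRect(q[:,:2].astype(np.float32)))
    for nm,(x,y) in dict(jug=(.39,.18),).items():
        q=box(P,[.3,.08,.03],[.48,.28,.12]);print('jug',len(q),np.percentile(q,[2,50,98],axis=0).round(3).tolist())
    q=box(P,[.4,-.62,.03],[.65,-.48,.25]);print('carton',len(q),np.percentile(q,[2,50,98],axis=0).round(3).tolist())
    q=box(P,[.4,-.05,.02],[.57,.16,.1]);print('spoonfront',len(q),np.percentile(q,[2,50,98],axis=0).round(3).tolist())
```

```text
T table 0.0012005529378777968
lid 200 [ 0.53892219 -0.43918973  0.14002941] [ 0.56727459 -0.288672    0.29364614]
[ 0.5498 -0.3581  0.2347] [[0.142, 0.448, -0.883], [0.023, -0.893, -0.45], [0.99, -0.044, 0.137]] [0.70054884 0.59822499 0.02177622]
rim 294 ((0.4853542447090149, -0.36026647686958313), (0.1505093276500702, 0.17145486176013947), 87.92791748046875)
front 264 [[0.507, 0.184, 0.023], [0.515, 0.272, 0.078], [0.526, 0.354, 0.087]]
0.18 [0.507  0.5103 0.5173] 18
0.2 [0.5069 0.5099 0.5214] 32
0.22 [0.5086 0.5109 0.5189] 26
0.24 [0.5098 0.5113 0.5194] 27
0.26 [0.5107 0.5121 0.5194] 26
0.28 [0.512  0.5157 0.5261] 31
0.3 [0.5127 0.5159 0.5243] 33
0.32 [0.5138 0.5167 0.5248] 29
0.34 [0.5146 0.5168 0.5258] 28
0.36 [0.5154 0.5174 0.5256] 14
roofL 2613 ((0.7339590787887573, 0.259738028049469), (0.18164418637752533, 0.239617258310318), 87.00714111328125)
jug 152 [[0.303, 0.121, 0.032], [0.356, 0.155, 0.081], [0.398, 0.194, 0.102]]
carton 793 [[0.45, -0.607, 0.04], [0.482, -0.547, 0.178], [0.521, -0.532, 0.207]]
spoonfront 345 [[0.49, -0.045, 0.021], [0.503, 0.018, 0.059], [0.566, 0.101,
[... 420 characters left out ...]
 0.067], [0.527, 0.347, 0.085]]
0.18 [0.5077 0.5144 0.5275] 40
0.2 [0.5075 0.5121 0.5291] 26
0.22 [0.508  0.5104 0.5192] 19
0.24 [0.5086 0.5116 0.5195] 19
0.26 [0.5102 0.5123 0.5217] 18
0.28 [0.5115 0.5145 0.522 ] 12
0.3 [0.5127 0.5142 0.5236] 13
0.32 [0.5136 0.5164 0.5247] 16
0.34 [0.5147 0.5169 0.5253] 18
0.36 [0.5201 0.5232 0.5258] 3
roofL 1476 ((0.7354781031608582, 0.25592032074928284), (0.19344155490398407, 0.2428950071334839), 86.5475845336914)
jug 372 [[0.308, 0.116, 0.032], [0.36, 0.145, 0.068], [0.396, 0.196, 0.097]]
carton 1013 [[0.451, -0.611, 0.037], [0.477, -0.594, 0.169], [0.524, -0.543, 0.206]]
spoonfront 349 [[0.49, -0.045, 0.02], [0.521, 0.034, 0.048], [0.568, 0.097, 0.085]]
```

```bash
cat >> h.py <<'E'
from scipy.spatial.transform import Rotation as Ro
def frame(yaw,tilt):
    # yaw: heading of push (deg, world); tilt: fingertips lead by tilt deg; tool x = backwards, jaws along sideways
    return Ro.from_euler('z',yaw,degrees=True)*Ro.from_euler('y',-tilt,degrees=True)*Ro.from_euler('xyz',[180,0,180],degrees=True)
def units(p,R,p0=None,R0=None):
    s=ctrl.sense()
    if R0 is None: R0=Ro.from_euler('xyz',s['ee_rot'],degrees=True)
    if p0 is None: p0=s['eef_pos']
    print('pos',np.round(R0.inv().apply(np.array(p)-p0)/.04,3).tolist(),'rot',np.round((R0.inv()*R).as_rotvec(degrees=True)/6,3).tolist())
E
python3 - <<'E'
from h import *
units([.455,.272,.2],frame(-3,12))
units([.31,.42,.22],frame(-3,12))
E
```

```text
pos [-9.285, -6.159, 0.775] rot [-0.214, -1.995, -1.935]
pos [-4.842, -3.497, 0.273] rot [-0.214, -1.995, -1.935]
```

```bash
python3 -m pendant '[[0,-1,-0.65,0,0,0,0],[0,-2,-1.3,0,0,-0.4,-0.4],[0,-3,-2,0,0,-0.8,-0.8],[0,-4,-2.65,0,-0.1,-1.2,-1.2],[0,-5,-3.3,0.2,-0.2,-1.6,-1.6],[0,-6,-4,0.3,-0.21,-2,-1.93],[0,-7,-4.6,0.4,-0.21,-2,-1.93],[0,-8,-5.3,0.5,-0.21,-2,-1.93],[0,-9.2,-6.15,0.7,-0.21,-2,-1.93],[0,-9.28,-6.16,0.77,-0.21,-2,-1.93],[0,-9.28,-6.16,0.77,-0.21,-2,-1.93],[0,-9.28,-6.16,0.77,-0.21,-2,-1.93]]'
python3 - <<'E'
from h import *
cap('side','side1')
s=ctrl.sense();print(s['eef_pos'],s['ee_rot'],s['time_s'],s['finger_gap'],s['contact_force'])
units([.455,.271,.05],frame(-3,12))
E
```

```text
time_s: 1.3
eef_pos: [0.4545, 0.2726, 0.2003]
ee_rot: [180.0, 12.0, 176.9]
contact_force: [-0.4, 0.6, 0.5]
finger_gap: -0.0003
[0.45424572 0.27309657 0.20048637] [179.95869588  12.02366613 176.99740566] 1.35 -5.614217733778969e-05 [ 0.24727868 -0.57447373 -0.17002274]
pos [0.763, -0.054, 3.684] rot [0.007, 0.004, -0.0]
```

View pics/side1.png

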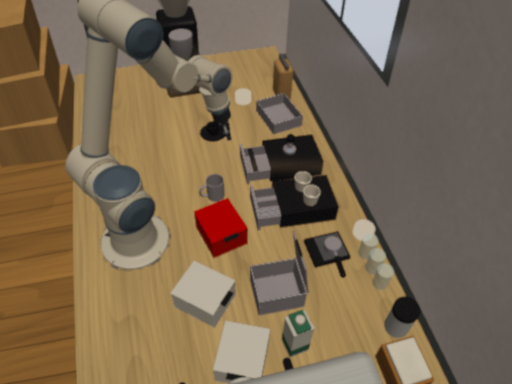

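The gripper, shut, hangs above and in front of the knock-out drawer; the tip is near (228,137). Next I lower it.

```bash
python3 -m pendant '[[0,0.15,0,0.75,0,0,0],[0,0.3,-0.02,1.5,0,0,0],[0,0.5,-0.04,2.4,0,0,0],[0,0.65,-0.05,3.2,0,0,0],[0,0.76,-0.05,3.68,0,0,0],[0,0.76,-0.05,3.68,0,0,0]]'
python3 - <<'E'
from h import *
cap('top','top1')
units([.490,.269,.048],frame(-3,12))
units([.595,.2643,.048],frame(-3,12))
E
```

```text
time_s: 1.95
eef_pos: [0.4538, 0.271, 0.0481]
ee_rot: [-179.9, 11.8, 177.1]
contact_force: [0.1, 0.6, 1.0]
finger_gap: -0.0
pos [-0.858, -0.009, 0.222] rot [-0.002, -0.01, 0.013]
pos [-3.429, 0.008, 0.766] rot [-0.002, -0.01, 0.013]
```

View pics/top1.png

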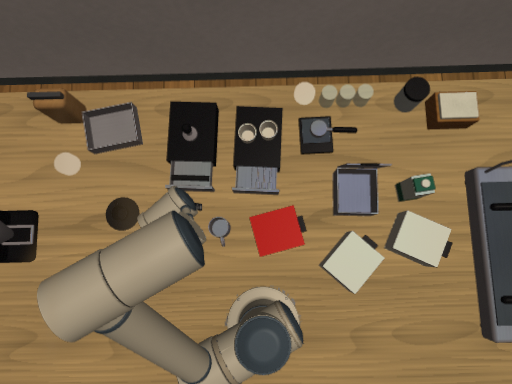

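```bash
python3 -m pendant '[[0,-0.5,0,0.12,0,0,0],[0,-0.85,0,0.22,0,0,0],[0,-1.1,0,0.27,0,0,0],[0,-1.3,0,0.31,0,0,0],[0,-1.5,0,0.36,0,0,0],[0,-1.7,0,0.4,0,0,0],[0,-1.9,0,0.44,0,0,0],[0,-2.1,0,0.48,0,0,0],[0,-2.3,0,0.53,0,0,0],[0,-2.5,0,0.57,0,0,0],[0,-2.7,0,0.61,0,0,0],[0,-2.8,0,0.63,0,0,0],[0,-2.9,0,0.65,0,0,0],[0,-2.9,0,0.65,0,0,0]]'
python3 - <<'E'
from h import *
c=cap('side','side2');P=pts(c).reshape(-1,3)
q=P[np.all((P>[.53,.17,.06])&(P<[.66,.36,.1]),1)]
for k in np.arange(.18,.37,.02):
    r=q[abs(q[:,1]-k)<.01]
    if len(r):print(k.round(2),np.percentile(r[:,0],[3,50]).round(4),len(r))
cv2.imwrite('pics/side2c.png',cv2.resize(c['frame'][90:240,190:350,::-1],None,fx=4,fy=4,interpolation=3))
E
```

```text
time_s: 3.4
eef_pos: [0.5751, 0.2641, 0.049]
ee_rot: [179.9, 12.1, 177.0]
contact_force: [0.6, -0.2, 0.2]
finger_gap: -0.0002
0.18 [0.5809 0.6268] 82
0.2 [0.5817 0.6235] 50
0.22 [0.5835 0.6301] 48
0.24 [0.5662 0.6257] 51
0.26 [0.5653 0.6233] 53
0.28 [0.586  0.6297] 39
0.3 [0.5878 0.6325] 44
0.32 [0.5943 0.6308] 33
0.34 [0.5976 0.6343] 35
0.36 [0.6218 0.6358] 7
```

View pics/side2c.png

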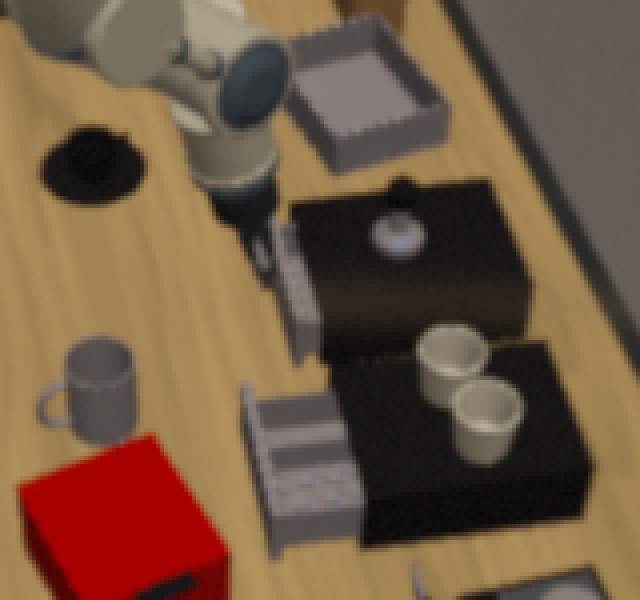

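The drawer followed (front strip now at crop (295,300)); about 18 mm is left. I go on slowly.

```bash
python3 -m pendant '[[0,-0.08,0,0.02,0,0,0],[0,-0.16,0,0.035,0,0,0],[0,-0.24,0,0.05,0,0,0],[0,-0.32,0,0.07,0,0,0],[0,-0.36,0,0.08,0,0,0],[0,-0.36,0,0.08,0,0,0]]'; python3 -m pendant '[[0,-0.03,0,0.006,0,0,0],[0,-0.03,0,0.006,0,0,0]]'
```

```text
time_s: 4.05
eef_pos: [0.5897, 0.2634, 0.0489]
ee_rot: [180.0, 12.1, 177.0]
contact_force: [-0.3, -0.5, -1.2]
finger_gap: 0.0002
time_s: 4.25
eef_pos: [0.5906, 0.2633, 0.0489]
ee_rot: [180.0, 12.1, 177.0]
contact_force: [-1.2, 0.1, 0.2]
finger_gap: -0.0001
```

```bash
python3 -m pendant '[[0,-0.03,0,0.006,0,0,0],[0,-0.03,0,0.006,0,0,0]]'; python3 -m pendant '[[0,-0.03,0,0.006,0,0,0],[0,-0.03,0,0.006,0,0,0]]'; python3 -m pendant '[[0,-0.03,0,0.006,0,0,0],[0,-0.03,0,0.006,0,0,0]]'
```

```text
time_s: 4.45
eef_pos: [0.5917, 0.2633, 0.0489]
ee_rot: [180.0, 12.0, 177.0]
contact_force: [-0.7, 0.0, -0.2]
finger_gap: 0.0003
time_s: 4.65
eef_pos: [0.593, 0.2632, 0.0489]
ee_rot: [180.0, 12.1, 177.0]
contact_force: [-0.5, 0.1, -1.0]
finger_gap: 0.0
time_s: 4.85
eef_pos: [0.5936, 0.2631, 0.0488]
ee_rot: [180.0, 12.0, 177.0]
contact_force: [-6.1, 1.4, 2.4]
finger_gap: -0.0001
```

```bash
python3 -m pendant '[[0,-0.02,0,0.004,0,0,0],[0,-0.02,0,0.004,0,0,0]]'
python3 - <<'E'
from h import *
c=cap('side','side3');P=pts(c).reshape(-1,3)
q=P[np.all((P>[.53,.17,.06])&(P<[.66,.36,.1]),1)]
for k in np.arange(.18,.37,.02):
    r=q[abs(q[:,1]-k)<.01]
    if len(r):print(k.round(2),np.percentile(r[:,0],[3,50]).round(4),len(r))
cv2.imwrite('pics/side3c.png',cv2.resize(c['frame'][90:240,190:350,::-1],None,fx=4,fy=4,interpolation=3))
E
```

```text
time_s: 5.05
eef_pos: [0.5937, 0.263, 0.0487]
ee_rot: [180.0, 11.9, 177.0]
contact_force: [-10.1, 1.5, 6.2]
finger_gap: -0.0002
0.18 [0.5984 0.6265] 83
0.2 [0.5998 0.6295] 50
0.22 [0.6006 0.6231] 49
0.24 [0.5867 0.6235] 59
0.26 [0.5856 0.6271] 49
0.28 [0.6105 0.6338] 35
0.3 [0.6107 0.6354] 37
0.32 [0.6138 0.6361] 34
0.34 [0.6193 0.6438] 21
0.36 [0.6367 0.6467] 5
```

View pics/side3c.png

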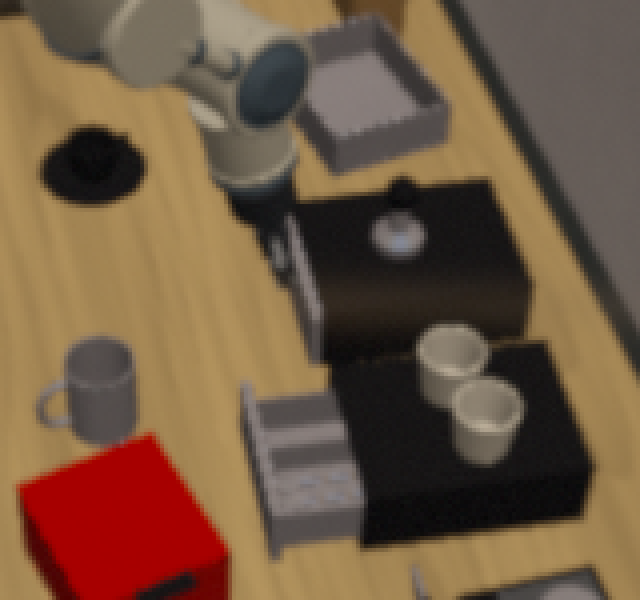

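Drawer shut: the tip stopped at x=0.5937 while the force rose to 10 N, and the front at about 0.602 matches the stand's home position. I back off and lift.

Run:
```python
from h import *
units([.53,.267,.055],frame(-3,12))
units([.50,.265,.37],frame(-2.2,0))
units([.54,-.05,.37],frame(-2.2,0))
units([.62,-.367,.37],frame(-2.2,0))
```

```text
pos [1.529, 0.015, -0.484] rot [0.001, -0.012, -0.005]
pos [0.631, -0.073, -8.343] rot [-0.013, 1.988, -0.138]
pos [-0.753, -7.885, -8.053] rot [-0.013, 1.988, -0.138]
pos [-3.118, -15.693, -7.555] rot [-0.013, 1.988, -0.138]
```

```bash
python3 -m pendant '[[0,0.7,0,-0.2,0,0,0],[0,1.5,0,-0.45,0,0,0],[0,1.53,0,-1.2,0,0,0],[0,1.4,0,-2.2,0,0.4,0],[0,1.25,0,-3.3,0,0.8,-0.05],[0,1.1,-0.03,-4.4,0,1.2,-0.08],[0,0.95,-0.05,-5.5,0,1.6,-0.12],[0,0.8,-0.06,-6.6,0,1.98,-0.13],[0,0.7,-0.07,-7.7,0,1.98,-0.13],[0,0.63,-0.07,-8.34,0,1.98,-0.13],[0,0.63,-0.07,-8.34,0,1.98,-0.13]]'
python3 - <<'E'
from h import *
c=cap('side','side4')
cv2.imwrite('pics/side4c.png',cv2.resize(c['frame'][:,150:450,::-1],None,fx=1.5,fy=1.5,interpolation=3))
units([.54,-.05,.37],frame(-2.2,0))
units([.62,-.367,.37],frame(-2.2,0))
E
```

```text
time_s: 6.2
eef_pos: [0.5019, 0.2655, 0.3741]
ee_rot: [179.9, 0.5, 177.7]
contact_force: [0.4, 0.3, -0.6]
finger_gap: -0.0001
pos [-1.277, -7.836, 0.043] rot [0.007, 0.061, -0.009]
pos [-3.588, -15.676, 0.053] rot [0.007, 0.061, -0.009]
```

View pics/side4c.png

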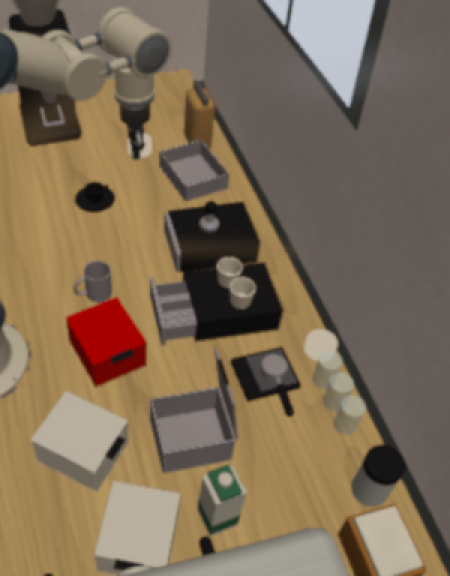

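The drawer stays shut and everything else stands in place. I move over behind the lid.

```bash
python3 -m pendant '[[0,-0.2,-1.1,0,0,0,0],[0,-0.4,-2.2,0,0,0.06,0],[0,-0.6,-3.3,0,0,0.06,0],[0,-0.8,-4.5,0,0,0.06,0],[0,-1.0,-5.6,0,0,0.06,0],[0,-1.2,-6.8,0,0,0.06,0],[0,-1.5,-8,0.04,0,0.06,0],[0,-1.9,-9.2,0.04,0,0.06,0],[0,-2.3,-10.4,0.04,0,0.06,0],[0,-2.7,-11.5,0.04,0,0.06,0],[0,-3.0,-12.7,0.04,0,0.06,0],[0,-3.3,-13.9,0.04,0,0.06,0],[0,-3.5,-15,0.04,0,0.06,0],[0,-3.58,-15.67,0.04,0,0.06,0],[0,-3.58,-15.67,0.04,0,0.06,0],[0,-3.58,-15.67,0.04,0,0.06,0]]'
python3 - <<'E'
from h import *
c=cap('side','side5')
cv2.imwrite('pics/side5c.png',cv2.resize(c['frame'][130:,170:400,::-1],None,fx=2.3,fy=2.3,interpolation=3))
units([.61,-.367,.239],frame(-2.2,0))
E
```

```text
time_s: 7.85
eef_pos: [0.6187, -0.3673, 0.3672]
ee_rot: [180.0, -0.3, 177.7]
contact_force: [-0.3, 0.8, 0.2]
finger_gap: -0.0002
pos [0.207, -0.025, 3.224] rot [0.004, -0.046, -0.009]
```

View pics/side5c.png

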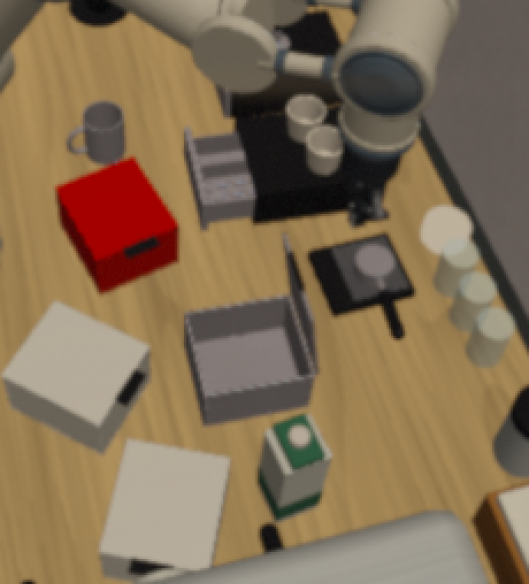

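```bash
python3 -m pendant '[[0,0.1,0,0.8,0,0,0],[0,0.15,0,1.6,0,0,0],[0,0.2,0,2.4,0,0,0],[0,0.2,0,3.0,0,-0.04,0],[0,0.2,0,3.22,0,-0.04,0],[0,0.2,0,3.22,0,-0.04,0]]'
python3 - <<'E'
from h import *
cap('top','top5')
H=np.array([.570,-.3655,.1]);a=Ro.from_euler('z',-2.2,degrees=True).apply([1,0,0])
r=.14
for th in [95,90,86,82,78,74,70,65,60,55,50,45,40,35,30,25,20,15,10,5,0]:
    t=np.radians(th)
    p=H+a*(-r*np.cos(t)+.006*np.sin(t)+.010)+np.array([0,0,r*np.sin(t)+.006*np.cos(t)])
    print(th,p.round(4).tolist(),end=' ');units(p,frame(-2.2,0))
E
```

```text
time_s: 8.5
eef_pos: [0.6104, -0.3655, 0.2397]
ee_rot: [180.0, -0.1, 177.8]
contact_force: [0.9, -0.1, 0.2]
finger_gap: 0.0004
95 [0.5982, -0.3666, 0.2389] pos [0.32, -0.024, 0.053] rot [-0.009, 0.009, -0.002]
90 [0.586, -0.3661, 0.24] pos [0.624, -0.024, 0.027] rot [-0.009, 0.009, -0.002]
86 [0.5762, -0.3657, 0.2401] pos [0.869, -0.024, 0.025] rot [-0.009, 0.009, -0.002]
82 [0.5665, -0.3654, 0.2395] pos [1.113, -0.024, 0.04] rot [-0.009, 0.009, -0.002]
78 [0.5568, -0.365, 0.2382] pos [1.355, -0.024, 0.071] rot [-0.009, 0.009, -0.002]
74 [0.5472, -0.3646, 0.2362] pos [1.595, -0.024, 0.12] rot [-0.009, 0.009, -0.002]
70 [0.5378, -0.3643, 0.2336] pos [1.83, -0.024, 0.185] rot [-0.009, 0.009, -0.002]
65 [0.5263, -0.3638, 0.2294] pos [2.118, -0.024, 0.29] rot [-0.009, 0.009, -0.002]
60 [0.5152, -0.3634, 0.2242] pos [2.395, -0.024, 0.419] rot [-0.009, 0.009, -0.002]
55 [0.5047, -0.363, 0.2181] pos [2.659, -0.024, 0.572] rot [-0.009, 0.009, -0.002]
50 [0.4947, -0.3626, 0.2111] pos [2.91, -0.024, 0.747] rot [-0.009, 0.009, -0.002]
45 [0.4853, -0.3622, 0.2032] pos [3.144, -0.024, 0.943] rot [-0.009, 0.009, -0.002]
40 [0.4767, -0.3619, 0.1946] pos [3.36, -0.024, 1.159] rot [-0.009, 0.009, -0.002]
35 [0.4688, -0.3616, 0.1852] pos [3.556, -0.023, 1.394] rot [-0.009, 0.009, -0.002]
30 [0.4618, -0.3613, 0.1752] pos [3.732, -0.023, 1.644] rot [-0.009, 0.009, -0.002]
25 [0.4557, -0.3611, 0.1646] pos [3.885, -0.023, 1.909] rot [-0.009, 0.009, -0.002]
20 [0.4506, -0.3609, 0.1535] pos [4.014, -0.023, 2.185] rot [-0.009, 0.009, -0.002]
15 [0.4464, -0.3608, 0.142] pos [4.118, -0.023, 2.473] rot [-0.009, 0.009, -0.002]
10 [0.4433, -0.3606, 0.1302] pos [4.198, -0.022, 2.768] rot [-0.009, 0.009, -0.002]
5 [0.4412, -0.3606, 0.1182] pos [4.251, -0.022, 3.069] rot [-0.009, 0.009, -0.002]
0 [0.4401, -0.3605, 0.106] pos [4.277, -0.022, 3.373] rot [-0.009, 0.009, -0.002]
```

View pics/top5.png

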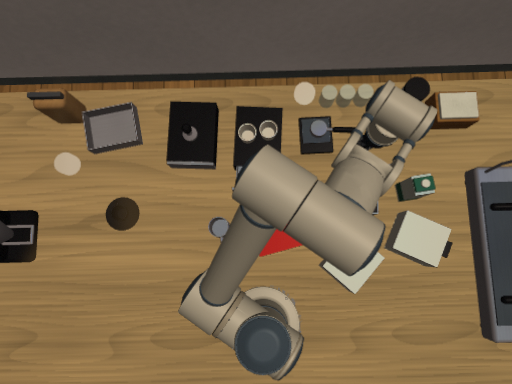

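The top view shows the wrist over the bin's hinge, with the black drawer stand shut at (192,135). I push along the arc slowly.

```bash
python3 -m pendant '[[0,0.4,-0.01,0.03,0,0,0],[0,0.8,-0.02,0.03,0,0,0],[0,1.0,-0.02,0.03,0,0,0],[0,1.15,-0.02,0.04,0,0,0],[0,1.3,-0.02,0.06,0,0,0],[0,1.45,-0.02,0.09,0,0,0],[0,1.6,-0.02,0.12,0,0,0],[0,1.83,-0.02,0.185,0,0,0],[0,2.0,-0.02,0.24,0,0,0],[0,2.12,-0.02,0.29,0,0,0],[0,2.12,-0.02,0.29,0,0,0]]'
python3 - <<'E'
from h import *
c=cap('side','side6')
cv2.imwrite('pics/side6c.png',cv2.resize(c['frame'][130:,170:400,::-1],None,fx=2.3,fy=2.3,interpolation=3))
P=pts(c).reshape(-1,3)
q=P[np.all((P>[.44,-.46,.12])&(P<[.6,-.40,.32]),1)]
print(np.c_[q[:,0],q[:,2]][::12].round(3).tolist())
E
```

```text
time_s: 9.65
eef_pos: [0.525, -0.364, 0.2284]
ee_rot: [-180.0, -0.0, 177.7]
contact_force: [0.5, -0.8, 0.9]
finger_gap: 0.0
[[0.52, 0.316], [0.533, 0.318], [0.511, 0.315], [0.527, 0.309], [0.502, 0.25], [0.517, 0.222], [0.518, 0.22], [0.501, 0.253], [0.531, 0.194], [0.515, 0.223], [0.545, 0.166], [0.534, 0.187], [0.528, 0.189], [0.553, 0.149], [0.551, 0.149], [0.566, 0.122]]
```

View pics/side6c.png

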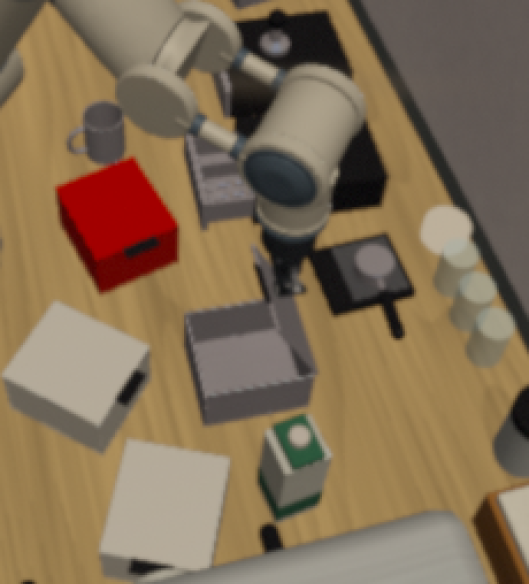

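The lid follows the tip (about 63°) and the bin has not moved. I carry on to about 10°.

```bash
python3 -m pendant '[[0,0.14,0,0.06,0,0,0],[0,0.275,0,0.13,0,0,0],[0,0.41,0,0.2,0,0,0],[0,0.54,0,0.28,0,0,0],[0,0.67,0,0.365,0,0,0],[0,0.79,0,0.455,0,0,0],[0,0.91,0,0.55,0,0,0],[0,1.025,0,0.65,0,0,0],[0,1.24,0,0.87,0,0,0],[0,1.34,0,0.98,0,0,0],[0,1.435,0,1.1,0,0,0],[0,1.525,0,1.225,0,0,0],[0,1.61,0,1.355,0,0,0],[0,1.765,0,1.62,0,0,0],[0,1.83,0,1.755,0,0,0],[0,1.895,0,1.895,0,0,0],[0,1.95,0,2.04,0,0,0],[0,2.0,0,2.18,0,0,0],[0,2.08,0,2.48,0,0,0],[0,2.08,0,2.48,0,0,0]]'
python3 - <<'E'
from h import *
c=cap('side','side7')
cv2.imwrite('pics/side7c.png',cv2.resize(c['frame'][130:,170:400,::-1],None,fx=2.3,fy=2.3,interpolation=3))
E
```

```text
time_s: 11.7
eef_pos: [0.442, -0.3605, 0.1282]
ee_rot: [180.0, -0.0, 177.7]
contact_force: [0.2, 0.7, -0.5]
finger_gap: 0.0002
```

View pics/side7c.png

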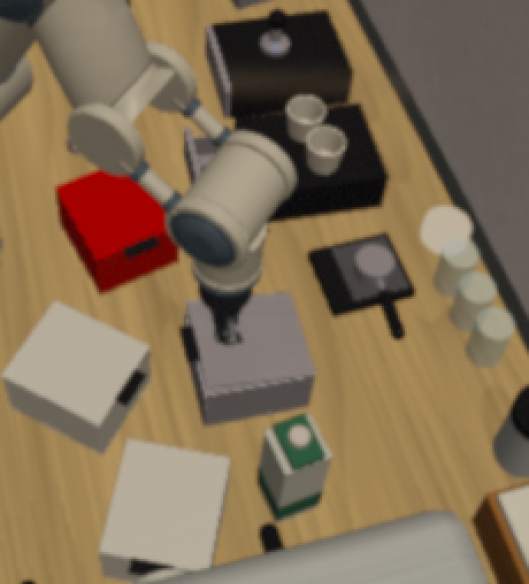

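The lid is nearly down. I press it shut in small steps, watching the force.

```bash
python3 -m pendant '[[0,0.02,0,0.1,0,0,0],[0,0.04,0,0.2,0,0,0],[0,0.05,0,0.3,0,0,0],[0,0.06,0,0.4,0,0,0],[0,0.06,0,0.4,0,0,0]]'; for i in 1; do python3 -m pendant '[[0,0,0,0.04,0,0,0],[0,0,0,0.06,0,0,0],[0,0,0,0.06,0,0,0]]'; done;  python3 -m pendant '[[0,0,0,0.025,0,0,0],[0,0,0,0.025,0,0,0]]'
```

```text
time_s: 12.25
eef_pos: [0.4402, -0.3607, 0.1129]
ee_rot: [-180.0, 0.0, 177.7]
contact_force: [-0.1, 0.5, 0.3]
finger_gap: 0.0002
time_s: 12.55
eef_pos: [0.4404, -0.3609, 0.111]
ee_rot: [-180.0, 0.0, 177.7]
contact_force: [0.4, -0.2, -0.4]
finger_gap: 0.0003
time_s: 12.75
eef_pos: [0.4405, -0.3609, 0.1101]
ee_rot: [-180.0, 0.0, 177.7]
contact_force: [1.6, 0.4, 0.2]
finger_gap: 0.0003
```

```bash
for i in 1; do python3 -m pendant '[[0,0,0,0.025,0,0,0],[0,0,0,0.025,0,0,0]]'; python3 -m pendant '[[0,0,0,0.025,0,0,0],[0,0,0,0.025,0,0,0]]'; python3 -m pendant '[[0,0,0,0.025,0,0,0],[0,0,0,0.025,0,0,0]]'; done
```

```text
time_s: 12.95
eef_pos: [0.4405, -0.3609, 0.109]
ee_rot: [-180.0, 0.0, 177.7]
contact_force: [0.6, -0.6, 1.0]
finger_gap: 0.0001
time_s: 13.15
eef_pos: [0.4404, -0.3609, 0.108]
ee_rot: [-180.0, 0.0, 177.7]
contact_force: [-0.4, -0.1, -0.5]
finger_gap: 0.0002
time_s: 13.35
eef_pos: [0.4404, -0.3609, 0.107]
ee_rot: [-180.0, 0.0, 177.7]
contact_force: [-0.3, -0.5, 0.9]
finger_gap: -0.0001
```

```bash
for i in 1; do python3 -m pendant '[[0,0,0,0.025,0,0,0],[0,0,0,0.025,0,0,0]]'; python3 -m pendant '[[0,0,0,0.02,0,0,0],[0,0,0,0.02,0,0,0]]'; done
```

```text
time_s: 13.55
eef_pos: [0.4405, -0.3609, 0.1064]
ee_rot: [-179.9, 0.1, 177.7]
contact_force: [-1.2, 1.4, 7.3]
finger_gap: -0.0001
time_s: 13.75
eef_pos: [0.4405, -0.361, 0.1063]
ee_rot: [-179.9, 0.1, 177.8]
contact_force: [-5.0, 4.1, 19.5]
finger_gap: 0.0001
```

Shut: z stops at 0.106 (rim 0.100 plus lid 0.006) and the force rises to 19.5 N. I lift straight off.

```bash
python3 -m pendant '[[0,0,0,-0.3,0,0,0],[0,0,0,-1,0,0,0],[0,0,0,-2,0,0,0],[0,0,0,-3,0,0,0],[0,0,0,-4,0,0,0],[0,0,0,-5,0,0,0],[0,0,0,-6,0,0,0],[0,1.2,0,-6.5,0,0,0],[0,2,0,-6.5,0,0,0],[0,2,0,-6.5,0,0,0],[0,2,0,-6.5,0,0,0]]'
python3 - <<'E'
from h import *
c=cap('side','side8');t=cap('top','top8')
cv2.imwrite('pics/side8c.png',cv2.resize(c['frame'][100:,170:400,::-1],None,fx=2.1,fy=2.1,interpolation=3))
for k,(f,g) in dict(S=('side0','side8'),T=('top0','top8')).items():
    P=pts(load(g)).reshape(-1,3);P0=pts(load(f)).reshape(-1,3)
    b=lambda Q,lo,hi:Q[np.all((Q>lo)&(Q<hi),1)]
    q=b(P,[.38,-.48,.095],[.6,-.26,.13]);
    if len(q)>100:
        A=np.c_[q[:,:2],np.ones(len(q))];w=np.linalg.lstsq(A,q[:,2],rcond=None)[0];print(k,'lid',len(q),w.round(4),'z',np.median(q[:,2]),cv2.minAreaRect(q[:,:2].astype(np.float32)))
    q=b(P,[.56,.15,.03],[.9,.38,.1])
    for y in (.2,.24,.28,.32):
        r=q[abs(q[:,1]-y)<.01]; 
        if len(r):print(y,np.percentile(r[:,0],3).round(4))
    for nm,lo,hi in(('spoon',[.4,-.05,.02],[.57,.11,.1]),('carton',[.4,-.64,.03],[.65,-.5,.25]),('jug',[.3,.08,.03],[.46,.28,.12]),('tamper',[.6,.17,.1],[.95,.36,.2]),('cups',[.6,-.1,.1],[.95,.13,.17])):
        A,B=b(P0,lo,hi),b(P,lo,hi)
        if len(B): print(nm,len(A),len(B),np.median(A,0).round(3),np.median(B,0).round(3))
E
```

```text
time_s: 14.85
eef_pos: [0.3599, -0.3576, 0.3658]
ee_rot: [-179.9, 0.1, 177.7]
contact_force: [-0.7, -0.7, 0.4]
finger_gap: 0.0003
S lid 1955 [-0.0013 -0.0031  0.1056] z 0.10620471481999294 ((0.4750365614891052, -0.364254355430603), (0.1536967009305954, 0.19056755304336548), 87.94285583496094)
0.2 0.6077
0.24 0.6569
0.28 0.6657
0.32 0.6667
spoon 349 166 [0.521 0.034 0.048] [0.543 0.032 0.036]
carton 1013 1015 [ 0.477 -0.594  0.169] [ 0.477 -0.594  0.166]
jug 372 191 [0.36  0.145 0.068] [0.342 0.131 0.061]
tamper 132 134 [0.716 0.253 0.137] [0.717 0.254 0.133]
cups 464 451 [ 0.713 -0.008  0.127] [ 0.711 -0.008  0.128]
T lid 1779 [ 0.0021 -0.0003  0.1057] z 0.10682984974075405 ((0.47573962807655334, -0.3592592477798462), (0.14987018704414368, 0.19080302119255066), 86.38319396972656)
0.2 0.6
0.24 0.6017
0.28 0.6037
0.32 0.6068
spoon 345 342 [0.503 0.018 0.059] [0.502 0.018 0.061]
carton 793 2 [ 0.482 -0.547  0.178] [ 0.519 -0.6    0.19 ]
jug 152 84 [0.356 0.155 0.081] [0.378 0.183 0.081]
tamper 161 172 [0.713 0.261 0.149] [0.713 0.26  0.124]
cups 334 330 [ 0.724 -0.003  0.134] [0.725 0.004 0.134]
```

View pics/side8c.png

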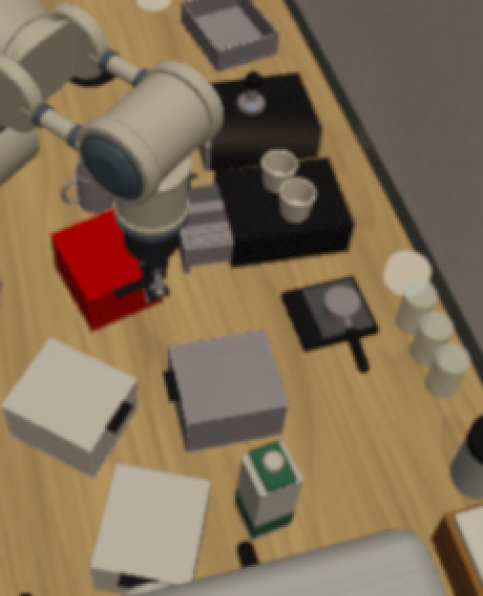

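View pics/top8.png

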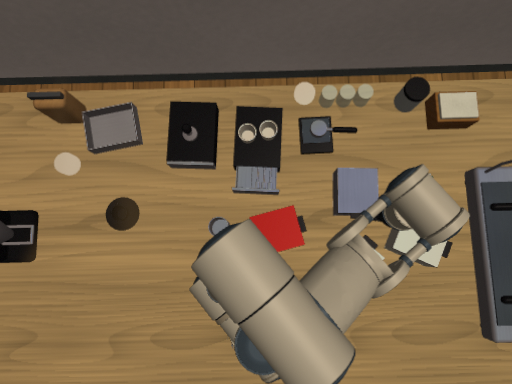

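The lid is flat: its plane slopes less than 0.003 and it sits at z = 0.106. The drawer face is at about x = 0.603, which is home. The jug is half hidden by the arm here but sits at its old pixel (219,228). The hand is 260 mm clear, so I hand in.

```bash
python3 -c "
from rig import ctrl
print(ctrl.sense()['contact_force'],ctrl.finish_job())"
```

```text
the job is handed in; nothing more can be done
[ 0.22197994 -0.14938654 -0.07034235] None
```

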